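# Level a bench shelf with a spirit level

## Robot

A 6-joint arm with a two-finger parallel gripper is mounted at the origin on the work surface. World frame = base frame: x ahead of the robot, y to its left, z up, the work surface at z = 0. Lengths are in m, angles in rad, forces in N, time in s.
With the tool pointing down it reaches from about 0.375 to 0.9 m from the base axis. Payload 3.1 kg.
Tool frame: the origin (TCP) lies between the finger pads; the fingertips stand 25 mm ahead of it and the grasp point (between the pads) lies 6 mm ahead of it; x points along the fingers, y is the direction in which the jaws open and shut, and the axes are right-handed (so a half turn about x gives the same grasp; the last joint's range is limited). The gripper opens to 85 mm and grips with 20 to 120 N. Pads are 22 mm wide; open, the fingers measure 114 mm over their backs; the gripper's body (76 mm by 85 mm) begins 54 mm behind the grasp point. The pads swing forward as they close: fully open they stand 13 mm farther back than shut.
Start: joints at [0.958, 0.527, 1.433, -0, 1.181, -0.178], TCP at [0.263, 0.567, 0.256] pointing down, gripper open.
Joint ranges: [-3.08, 3.08], [-0.75, 2.2], [0.22, 2.44], [-1.43, 4.57], [0, 2.65], [-2.85, 2.85]. Speed limits (rad/s): [2.79, 2.79, 3.14, 3.14, 3.14, 3.14].

## Interface

Orientations are given as a unit quaternion [x, y, z, w].
In Python, from station import manip, viewer, workorder gives the robot as it stands.
- The arm moves only by the shell command python3 -m crank 'ROWS' [FORCE]. ROWS is JSON, one flat list of numbers, 5 for each row, row after row: the opening, from 0 (shut) to 1 (fully open), then the shift along the world's x, y, z in mm, then the turn about the world's z in rad. A call has 1 to 10 rows; each row is the pose to reach, as a shift and turn from the pose commanded when the call began; what a row does not reach only later rows make up. A row lasts 1/8 s, in which the tool goes at most 62.5 mm and 10.7 degrees, less where a joint would pass 70% of its speed; a pose out of reach is approached as far as the arm can. A call with a gripper value outside its range is refused whole. The fingers move at their own pace and stop on an object; FORCE is the grip in N (left out, the last holds). Time passes only in rows, so rows that repeat a pose let the fingers close. It gives the time, the measured TCP pose, the force and the opening at its end, in the units of the state.
- manip.sense(): the state, without advancing time (a new reading comes with each control period).
- viewer.snapshot(name): name is "scene" or "top"; returns a dict with "img" (400x640x3 uint8, red, green, blue), "range_z" (400x640 float32, m along the optical axis (not along the pixel's ray), 0 where there is no reading), "fx", "fy", "cx", "cy" (pixels), "origin" and "attitude" of the camera in the world. Camera axes: x right, y down, z forward; pixel columns grow to the right and rows downward; lengths in m; the calibration is good to about 2 mm. A picture is of the moment at which its call begins.
- workorder.sign_off(): hands the job in, once; it reports no verdict.
The state is a dict: "t": time; "q": joint angles; "qd": joint speeds; "tau": joint torques, N m; "tcp_pos": TCP position; "tool_rot": TCP orientation; "force": force on the tool from outside, world axes, zero at the start; "ft_torque": the same for the moment, N m; "finger_gap": opening from 0.0 (shut) to 1.0 (fully open).
Only numpy, scipy, OpenCV 4.12 (cv2) and the standard library are available. Lean on these libraries where they do the work, as an engineer would, in place of code of your own. Each camera call takes 0.05 s, during which the arm holds its last target.

## Task

Set the spirit level on the little steel shelf, wholly on the board and along its length, and let go of it; then turn the wing knob of the shelf's levelling foot until the bubble settles between the two lines. Finally press down firmly on the top of the spirit level where it lies, and finish like that: the program ends while still pressing the level onto the shelf, with the bubble centred. Leave everything else on the bench where it is.

Things in the scene. Friction and masses are not known exactly. Their poses are not given: they have to be found in the camera images.
- level_mid (a point): Aluminium spirit level with black end caps, 220 x 24 x 40 mm (long, wide, high), about 0.35 kg, standing on the bench on its 24 mm wide base. This point is its centre, half-way up (20 mm above its base). x axis = its length, y = width, z up. A greenish vial, seen in the middle of its top, has two black cross lines 23 mm apart.
- bubble (a joint): Position in m of the vial's pale 16 mm bubble along the level's x axis: 0 = centred, positive = toward the level's +x end, limits +-0.030. The bubble goes to the higher end, 8 mm for each 0.01 rad of slope, and settles about 1 s after the level has come to rest. Between the lines: within +-3.5 mm.
- shelf_mid (a point): Centre of the upper face of the grey steel shelf, a flat board 180 mm (x) by 340 mm (y, its length), 80 mm above the bench when level. It is hinged on fixed legs at its +y end and carried by the levelling foot beyond its -y end; it starts with the foot end too low by 0.01 to 0.03 rad (up to 10 mm lower there). y axis toward the hinged end, z up.
- foot_grip (a point): Grip point of the levelling foot's black wing knob, on its upright turning axis, 205 mm from shelf_mid toward -y of the shelf, 125 mm above the bench. The wing is an upright bar 60 mm long, 12 mm thick, 30 mm high (this point half-way up) on a hub 52 mm across; grip it from above across its thickness. This point's x axis runs along the wing and turns with it.
- bin: Bystander: open blue plastic bin, 160 x 110 x 70 mm; origin under its centre.
- carton: Bystander: cardboard carton, 120 x 90 x 80 mm; origin under its centre.
- tape: Bystander: cardboard ring, 80 mm across, 30 mm high; origin under its centre.
- driver: Bystander: screwdriver lying beyond the shelf; origin under its middle.
- jar: Bystander: small jar 56 mm across, 70 mm high; origin under its centre.
- bracket: Bystander: steel angle bracket 80 x 40 x 60 mm; origin under its centre.
- brick: Bystander: black power brick 120 x 55 x 34 mm; origin under its centre.
- foot_stem: The foot's steel stem and rubber pad under the knob (origin on the bench). Turning the knob clockwise from above raises the foot end of the shelf 0.012 rad per rad (bubble 9.6 mm per rad). Friction about 0.15 N m; it stays where left, keeps its height, and has stops 2.6 rad before and 1.6 rad beyond level. The job takes about 0.9 to 2.3 rad clockwise.

How it is judged:
On the way, in this order (a step that is already met when the one before it is completed fails the run):
1. the level stands on the shelf along its length and has been let go (contact force between level and the fingers below 0.2 N and contact force between level and the arm below 0.2 N and contact force between level and shelf above 1 N and angle between the x axis of level_mid and the y axis of shelf_mid, either way round below 0.2 rad and angle between level_mid's own z axis and vertical below 0.1 rad and x of level_mid in the frame of shelf_mid between -0.078 and 0.078 m and y of level_mid in the frame of shelf_mid between -0.065 and 0.065 m), for 0.2 s.
2. the foot has been turned until the bubble rests between the lines, with nothing touching the level (contact force between level and the fingers below 0.2 N and contact force between level and the arm below 0.2 N and contact force between level and shelf above 1 N and value of joint bubble between -0.0035 and 0.0035 m and angle between shelf_mid's own z axis and vertical below 0.0055 rad), for 0.3 s.
At the end, for the whole second after the job is handed in: The robot still presses the level onto the shelf (over 3 N from the robot, over 8 N between level and shelf, weight included); bubble within 3.5 mm of centre, shelf within 0.0055 rad of level; the level upright, within 0.2 rad of the shelf's length, wholly on the board (contact force between level and shelf above 8 N and (contact force between level and the fingers above 3 N or contact force between level and the arm above 3 N) and value of joint bubble between -0.0035 and 0.0035 m and angle between shelf_mid's own z axis and vertical below 0.0055 rad and angle between the x axis of level_mid and the y axis of shelf_mid, either way round below 0.2 rad and angle between level_mid's own z axis and vertical below 0.05 rad and x of level_mid in the frame of shelf_mid between -0.078 and 0.078 m and y of level_mid in the frame of shelf_mid between -0.065 and 0.065 m); the arm keeps its last pose, push and grip.
It fails at once if a bystander is moved more than 30 mm (distance of any of bin, carton, tape, driver, jar, bracket, brick from where it was at the start of the episode above 0.03 m).
It also fails if it takes over 61 s, if anything falls off the work surface, if the arm or the gripper's body presses on something with over 40 N, if the wrist force passes 120 N, or if a joint passes its speed limit or range.

## Working session

There is one attempt and no reset: what is moved stays moved. The work goes in short steps, Python scripts to look and compute and a shell command to move; the robot and the scene stay as the last step left them, time stands still between calls to the robot, and variables do not carry over. Pictures are saved under pics/ and viewed, and the job is handed in when it is done.

```bash
ls; mkdir -p pics
cat > h.py <<'E'
import numpy as np, cv2
from scipy.spatial.transform import Rotation as R
from station import manip, viewer, workorder
def snap(name,tag):
    s=viewer.snapshot(name); cv2.imwrite(f'pics/{tag}.png',s['img'][:,:,::-1]); np.savez(f'{tag}.npz',**s); return s
def rot(s):
    a=np.array(s['attitude']); return a if a.shape==(3,3) else R.from_quat(a).as_matrix()
def P(s,u,v,z=None):
    d=np.array([(u-s['cx'])/s['fx'],(v-s['cy'])/s['fy'],1.0]); Rm=rot(s);o=np.array(s['origin'])
    if z is None: return o+Rm@(d*s['range_z'][int(round(v)),int(round(u))])
    w=Rm@d; return o+w*(z-o[2])/w[2]
E
python3 - <<'E'
from h import *
for n in('top','scene'):
    s=snap(n,n+'0'); print(n,s['fx'],s['cx'],s['cy'],s['origin'],s['attitude'])
st=manip.sense(); print(st)
E
```

```text
pics
top 473.6201899412642 323.40297651448043 194.7150232609285 [ 0.43633898 -0.02100015  1.87406497] [-0.70301435  0.71057818 -0.02390873  0.01666853]
scene 495.3357842263702 318.1857661657278 204.3289900223441 [1.2288569  0.58538086 1.16199116] [ 0.36841388  0.8616021  -0.31940674 -0.14104029]
{'t': 0.1, 'q': array([ 9.57538074e-01,  5.28355270e-01,  1.43380427e+00, -9.15295597e-07,
        1.18138933e+00, -1.78467041e-01]), 'qd': array([ 1.15049243e-03, -8.52157776e-04, -4.34209393e-03, -3.30522188e-04,
       -8.14469008e-05,  1.46140004e-04]), 'tau': array([-2.99568374e-04, -4.43304276e+01, -1.78585482e+01, -2.76070368e-04,
        3.92940434e-03,  2.69380507e-05]), 'tcp_pos': array([0.26286298, 0.56636536, 0.25543286]), 'tool_rot': array([ 0.15187548,  0.69072937, -0.15315199,  0.69019653]), 'force': array([ 0.1401443 ,  0.77375117, -0.25332569]), 'ft_torque': array([-0.02669616, -0.07090743,  0.03026392]), 'finger_gap': 1.0016704422442082}
```

View pics/top0.png

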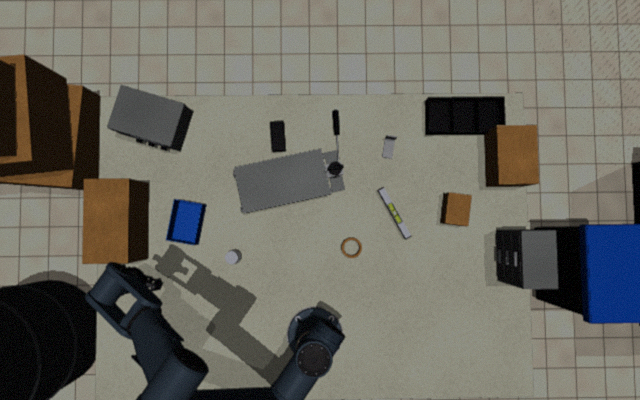

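View pics/scene0.png

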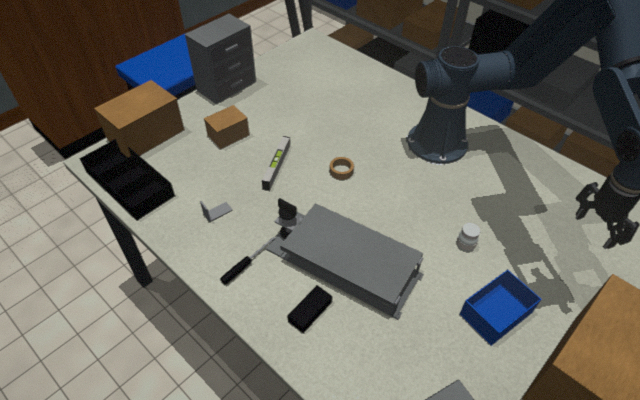

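Run:
```python
import cv2,numpy as np
a=cv2.imread('pics/top0.png');b=cv2.imread('pics/scene0.png')
c=a[90:270,225:425];cv2.imwrite('pics/top0c.png',cv2.resize(c,None,fx=3.3,fy=3.3,interpolation=cv2.INTER_CUBIC)) 
c=cv2.resize(b[120:320,210:430],None,fx=3,fy=3,interpolation=cv2.INTER_CUBIC);cv2.imwrite('pics/sc0c.png',c)
```

```text
(no output)
```

View pics/top0c.png

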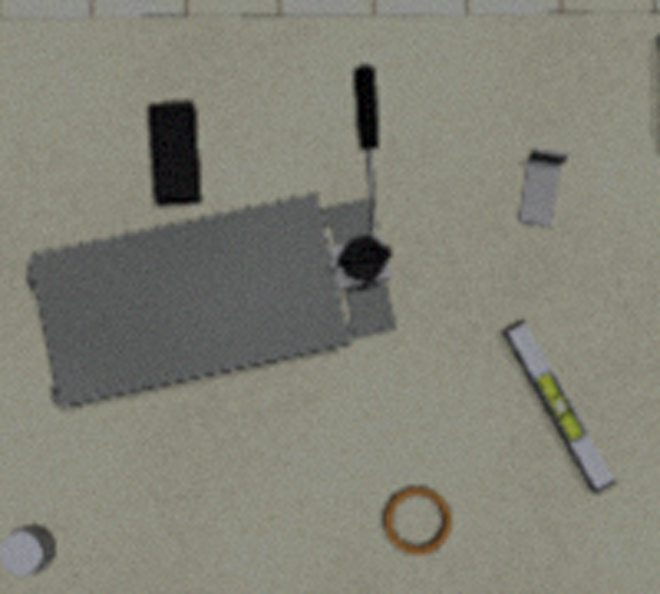

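View pics/sc0c.png

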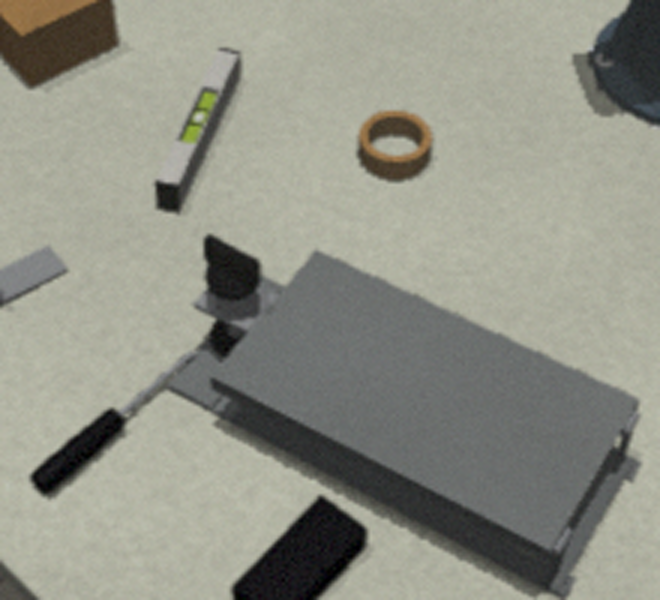

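```bash
cat > g.py <<'E'
from h import *
def cloud(s):
    v,u=np.mgrid[0:400,0:640]; z=s['range_z']; d=np.stack([(u-s['cx'])/s['fx'],(v-s['cy'])/s['fy'],np.ones_like(z)],-1)*z[...,None]
    return d@rot(s).T+np.array(s['origin'])
def rect(p):
    c,sz,a=cv2.minAreaRect((p[:,:2]*1000).astype(np.float32)); return c,sz,a
E
python3 - <<'E'
from g import *
for n in('top0','scene0'):
    s=dict(np.load(n+'.npz')); C=cloud(s); print(n,'bench z',np.median(C[240:250,280:290,2]) if n=='top0' else np.median(C[180:190,380:390,2]))
    for nm,c,r,z0,z1 in [('knob',(.50,-.05),.06,.115,.16),('level',(.40,-.27),.17,.030,.06),('shelf',(.46,.13),.22,.06,.095)]:
        pass
    if n=='top0':
        t=lambda x,y:(225+x/3.3,90+y/3.3)
        for l,z in[((515,325),.04),((601,488),.04),((561,405),.04),((33,255),.08),((318,195),.073),((350,348),.073),((60,405),.08),((363,258),.13)]:
            print(l,P(s,*t(*l),z).round(4))
E
```

```text
top0 bench z 0.0006815340309231921
(515, 325) [ 0.5635 -0.2647  0.04  ]
(601, 488) [ 0.3711 -0.3621  0.04  ]
(561, 405) [ 0.4688 -0.3171  0.04  ]
(33, 255) [0.6473 0.2948 0.08  ]
(318, 195) [ 0.7148 -0.0341  0.073 ]
(350, 348) [ 0.5366 -0.0692  0.073 ]
(60, 405) [0.4743 0.264  0.08  ]
(363, 258) [ 0.6344 -0.0834  0.13  ]
scene0 bench z -0.0013887952429894046
```

Run:
```python
from g import *
for n in('top0','scene0'):
    s=dict(np.load(n+'.npz')); C=cloud(s).reshape(-1,3)
    for nm,c,r,z0,z1 in [('knob',(.634,-.08),.06,.116,.16),('level',(.467,-.315),.13,.033,.06),('shelf',(.59,.114),.25,.06,.093)]:
        p=C[(np.hypot(C[:,0]-c[0],C[:,1]-c[1])<r)&(C[:,2]>z0)&(C[:,2]<z1)]
        if nm=='shelf': p=p[p[:,2]>.065]
        (cx,cy),sz,a=rect(p); q=p[:,:2]-p[:,:2].mean(0); w,V=np.linalg.eigh(q.T@q)
        print(n,nm,len(p),'rect',round(cx),round(cy),np.round(sz),round(a,1),'mean',p.mean(0).round(4),'axis yaw',np.arctan2(V[1,1],V[0,1]).round(3),'std',np.sqrt(w/len(p)).round(4))
        if nm=='shelf':
            A=np.c_[p[:,:2],np.ones(len(p))]; k=np.linalg.lstsq(A,p[:,2],rcond=None)[0]; print('plane',k)
```

```text
top0 knob 64 rect 638 -85 [54. 34.] 75.6 mean [ 0.6387 -0.0844  0.135 ] axis yaw 1.706 std [0.0061 0.0162]
top0 level 287 rect 470 -315 [219.  26.] 28.6 mean [ 0.4687 -0.316   0.0395] axis yaw -2.646 std [0.0073 0.0674]
top0 shelf 4266 rect 604 88 [181. 409.] 11.9 mean [0.5967 0.1149 0.077 ] axis yaw 1.777 std [0.0518 0.1003]
plane [-0.00445152  0.01298244  0.07817909]
scene0 knob 159 rect 638 -81 [17. 60.] 8.2 mean [ 0.6406 -0.08    0.1318] axis yaw 1.734 std [0.0037 0.0178]
scene0 level 345 rect 470 -313 [225.  27.] 29.1 mean [ 0.4745 -0.3105  0.0383] axis yaw -2.643 std [0.0076 0.0675]
scene0 shelf 7420 rect 602 89 [187. 411.] 12.1 mean [0.602  0.1228 0.0764] axis yaw 1.773 std [0.0531 0.1028]
plane [-0.0085632   0.01212872  0.0800679 ]
```

Run:
```python
from g import *
st=manip.sense(); M=R.from_quat(st['tool_rot']).as_matrix(); print(M.round(3)); y=M[:,1]; print('jaw yaw',np.arctan2(y[1],y[0]), st['q'][0], st['q'][5])
```

```text
[[-0.001  0.421  0.907]
 [-0.002  0.907 -0.421]
 [-1.    -0.002 -0.   ]]
jaw yaw 1.1360057971104411 0.957538074462209 -0.17846704083904052
```

```bash
python3 -m crank '[1,60,-60,0,-0.18, 1,120,-120,0,-0.36, 1,170,-180,0,-0.54, 1,220,-240,0,-0.72, 1,240,-300,0,-0.9, 1,250,-360,0,-1.08, 1,255,-420,0,-1.26, 1,255,-480,0,-1.44, 1,250,-540,0,-1.6, 1,250,-540,0,-1.6]'
```

```text
t: 1.35
tcp_pos: [0.5129, 0.0248, 0.256]
tool_rot: [-0.602, -0.371, 0.602, -0.371]
force: [1.0, -0.0, 0.5]
finger_gap: 1.003
```

```bash
python3 -m crank '[1,-8,-55,0,-0.15, 1,-16,-110,0,-0.3, 1,-24,-170,-20,-0.45, 1,-32,-230,-40,-0.61, 1,-40,-290,-80,-0.61, 1,-43,-339,-126,-0.61, 1,-43,-339,-126,-0.61, 1,-43,-339,-126,-0.61]'
python3 - <<'E'
from g import *
s=snap('top','t1');snap('scene','s1'); st=manip.sense();M=R.from_quat(st['tool_rot']).as_matrix();y=M[:,1];print(st['tcp_pos'],np.arctan2(y[1],y[0]),st['q'])
a=cv2.imread('pics/t1.png')[150:270,330:470];b=cv2.imread('pics/s1.png')[100:250,200:350]
cv2.imwrite('pics/1.png',np.hstack([cv2.resize(a,(420,360),interpolation=2),cv2.resize(b,(360,360),interpolation=2)]))
E
```

```text
t: 2.35
tcp_pos: [0.4696, -0.312, 0.1294]
tool_rot: [-0.685, -0.174, 0.686, -0.172]
force: [-0.6, 0.2, 0.4]
finger_gap: 0.999
[ 0.47051044 -0.31093991  0.1310259 ] -1.0730244754814198 [-7.82256533e-01  6.21640500e-01  1.69433843e+00  4.85126386e-04
  8.25710323e-01  2.90439023e-01]
```

View pics/1.png

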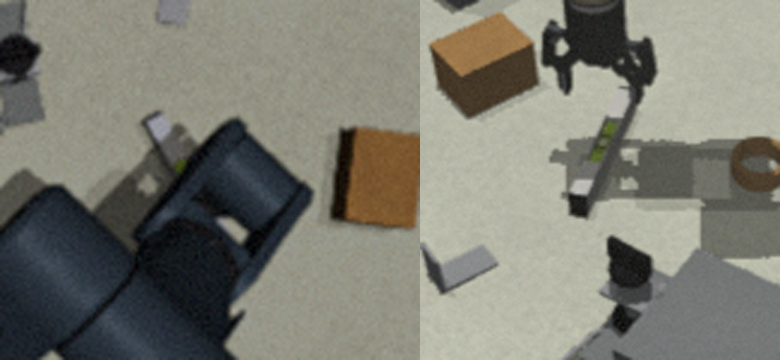

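```bash
python3 -m crank '[1,0,-2,-50,0, 1,0,-2,-96,0, 1,0,-2,-96,0, 0,0,-2,-96,0, 0,0,-2,-96,0, 0,0,-2,-96,0, 0,0,-2,-96,0, 0,0,-2,-96,0]' 60
```

```text
t: 3.45
tcp_pos: [0.4709, -0.3147, 0.036]
tool_rot: [0.686, 0.173, -0.685, 0.175]
force: [-0.0, 0.8, 6.0]
finger_gap: 0.27
```

```bash
python3 -m crank '[0,0,0,40,0, 0,0,0,100,0, 0,0,0,160,0, 0,0,0,160,0]'
python3 - <<'E'
from g import *
snap('scene','s2'); st=manip.sense();M=R.from_quat(st['tool_rot']).as_matrix();y=M[:,1];print(st['tcp_pos'],np.arctan2(y[1],y[0]),st['force'],st['finger_gap'])
b=cv2.imread('pics/s2.png')[20:250,150:400]
cv2.imwrite('pics/2.png',cv2.resize(b,None,fx=2.5,fy=2.5,interpolation=2))
E
```

```text
t: 3.95
tcp_pos: [0.4724, -0.3163, 0.1993]
tool_rot: [0.687, 0.17, -0.683, 0.177]
force: [0.2, -0.7, -4.9]
finger_gap: 0.268
[ 0.47070221 -0.31466832  0.19630426] -1.0740897583554618 [-0.19423767  0.00775729 -4.60009235] 0.27063977178423193
```

View pics/2.png

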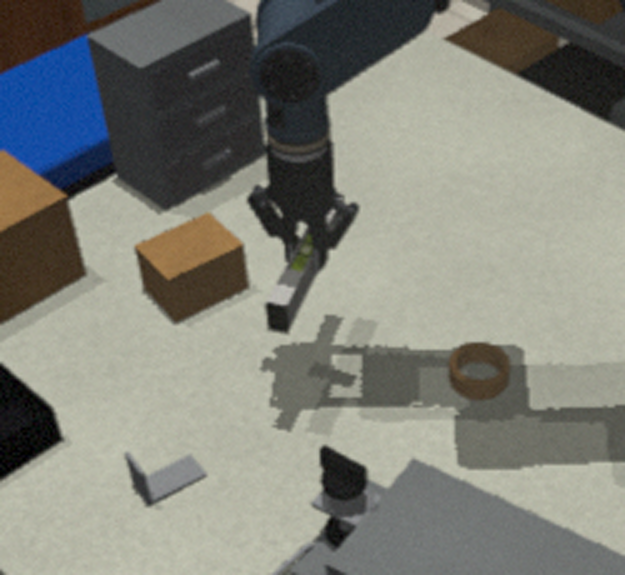

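```bash
python3 -m crank '[0,0,40,30,0.1, 0,0,80,60,0.23, 0,10,130,60,0.37, 0,20,185,60,0.51, 0,30,240,60,0.65, 0,50,295,60,0.79, 0,75,350,60,0.93, 0,95,400,60,1.07, 0,110,435,60,1.2, 0,120,456,60,1.275]'
python3 -m crank '[0,0,0,0,0, 0,0,0,-40,0, 0,0,0,-80,0, 0,0,0,-110,0, 0,0,0,-120,0, 0,0,0,-120,0]'
python3 - <<'E'
from g import *
snap('scene','s3'); st=manip.sense();M=R.from_quat(st['tool_rot']).as_matrix();y=M[:,1];print(st['tcp_pos'],np.arctan2(y[1],y[0]),st['force'],st['finger_gap'])
b=cv2.imread('pics/s3.png')[100:320,200:440]
cv2.imwrite('pics/3.png',cv2.resize(b,None,fx=2.5,fy=2.5,interpolation=2))
E
```

```text
t: 5.25
tcp_pos: [0.5885, 0.1439, 0.2506]
tool_rot: [0.444, 0.551, -0.448, 0.547]
force: [0.3, -0.7, -3.6]
finger_gap: 0.271
t: 6.0
tcp_pos: [0.5894, 0.1411, 0.1332]
tool_rot: [0.447, 0.548, -0.448, 0.547]
force: [0.4, -0.4, -4.5]
finger_gap: 0.27
[0.59037923 0.1413628  0.13443384] 0.20014315142926026 [-0.2832779   0.27857268 -4.3517053 ] 0.27080053597877923
```

View pics/3.png

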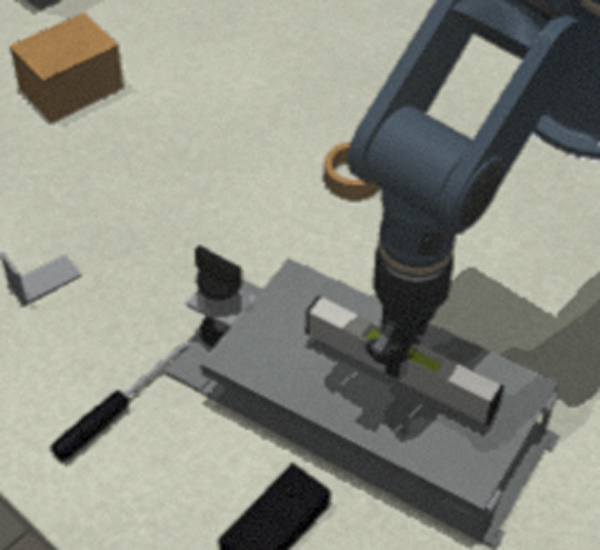

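```bash
python3 -m crank '[0,0,0,-10,0, 0,0,0,-16,0, 0,0,0,-17,0]'; python3 -m crank '[0,0,0,-1,0, 0,0,0,-2,0]'
```

```text
t: 6.42
tcp_pos: [0.5899, 0.1419, 0.1171]
tool_rot: [0.447, 0.548, -0.447, 0.547]
force: [1.1, 0.9, -4.2]
finger_gap: 0.268
t: 6.68
tcp_pos: [0.5904, 0.1419, 0.1155]
tool_rot: [0.447, 0.548, -0.447, 0.548]
force: [0.5, -0.3, -3.6]
finger_gap: 0.271
```

```bash
python3 -m crank '[0,0,0,-1,0, 0,0,0,-2,0]'
```

```text
t: 6.92
tcp_pos: [0.5906, 0.1416, 0.1142]
tool_rot: [0.447, 0.547, -0.447, 0.548]
force: [-1.8, -3.3, 3.1]
finger_gap: 0.27
```

Contact. Release and rise.

```bash
python3 -m crank '[0.35,0,0,0,0, 0.6,0,0,0,0, 0.8,0,0,0,0, 0.8,0,0,0,0, 0.8,0,0,40,0, 0.8,0,0,90,0, 0.8,0,0,140,0, 0.8,0,0,140,0]'
python3 -m crank '[0.8,10,-50,0,0, 0.8,20,-100,0,0, 0.8,30,-150,0,0, 0.8,40,-200,0,0, 0.7,46,-224,0,-0.04, 0.7,46,-224,0,-0.04, 0.7,46,-224,0,-0.04]'
python3 - <<'E'
from g import *
snap('scene','s4'); snap('top','t4');st=manip.sense();M=R.from_quat(st['tool_rot']).as_matrix();y=M[:,1];print(st['tcp_pos'],np.arctan2(y[1],y[0]),st['force'],st['finger_gap'],st['q'])
b=cv2.imread('pics/s4.png')[130:300,240:440]
cv2.imwrite('pics/4.png',cv2.resize(b,None,fx=3.5,fy=3.5,interpolation=2))
b=cv2.imread('pics/t4.png')[130:230,220:360]
cv2.imwrite('pics/4t.png',cv2.resize(b,None,fx=5,fy=5,interpolation=2))
E
```

```text
t: 7.92
tcp_pos: [0.5931, 0.1421, 0.2582]
tool_rot: [0.45, 0.545, -0.445, 0.55]
force: [0.3, 0.0, -0.0]
finger_gap: 0.796
t: 8.8
tcp_pos: [0.6355, -0.0805, 0.2527]
tool_rot: [0.458, 0.54, -0.458, 0.538]
force: [0.2, 0.2, -0.3]
finger_gap: 0.701
[ 0.63573192 -0.08012821  0.25309778] 0.16313254103374727 [-0.52642665  0.59561474 -0.43606316] 0.7011378079744852 [-2.99699029e-01  5.52911944e-01  1.39334903e+00  5.23147721e-04
  1.19650847e+00 -4.63022723e-01]
```

View pics/4.png

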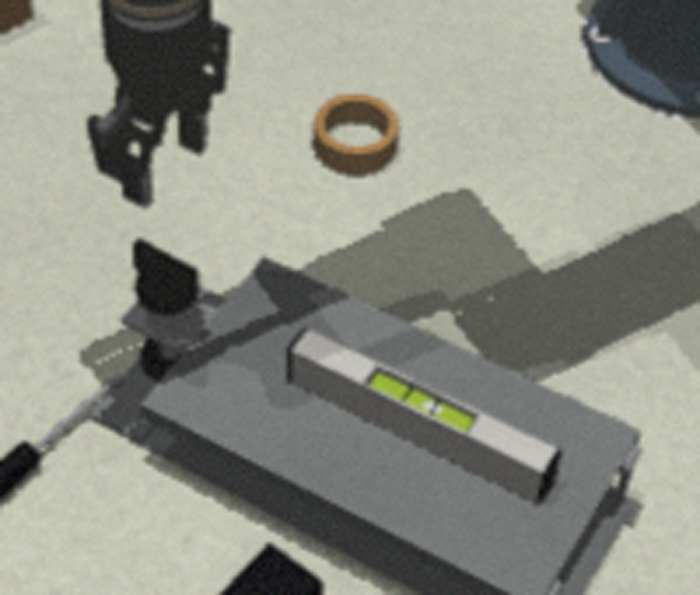

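View pics/4t.png

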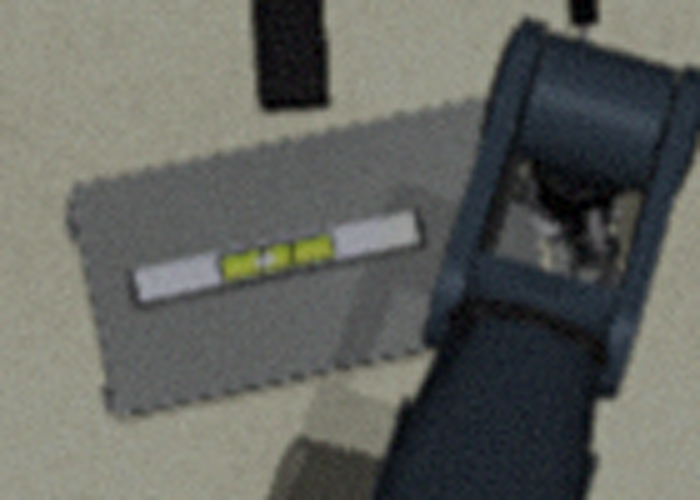

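```bash
python3 -m crank '[0.6,2,-2,-50,0, 0.6,2,-2,-95,0, 0.6,2,-2,-115,0, 0.6,2,-2,-115,0, 0,2,-2,-115,0, 0,2,-2,-115,0, 0,2,-2,-115,0, 0,2,-2,-115,0, 0,2,-2,-115,0]' 40
python3 - <<'E'
from g import *
snap('scene','s5'); st=manip.sense();print(st['tcp_pos'],st['force'],st['ft_torque'],st['finger_gap'],st['q'])
b=cv2.imread('pics/s5.png')[130:300,240:440]
cv2.imwrite('pics/5.png',cv2.resize(b,None,fx=3.5,fy=3.5,interpolation=2))
E
```

```text
t: 10.02
tcp_pos: [0.639, -0.0841, 0.1401]
tool_rot: [0.459, 0.538, -0.458, 0.539]
force: [-0.5, 1.0, 7.3]
finger_gap: 0.134
[ 0.6389969  -0.08415821  0.1400748 ] [-0.50938699  1.15428455  6.42582108] [ 0.14433037  0.16654318 -0.00168915] 0.13046458230872837 [-3.04227964e-01  6.91909725e-01  1.47835328e+00  5.45936375e-04
  9.68798467e-01 -4.65457104e-01]
```

View pics/5.png

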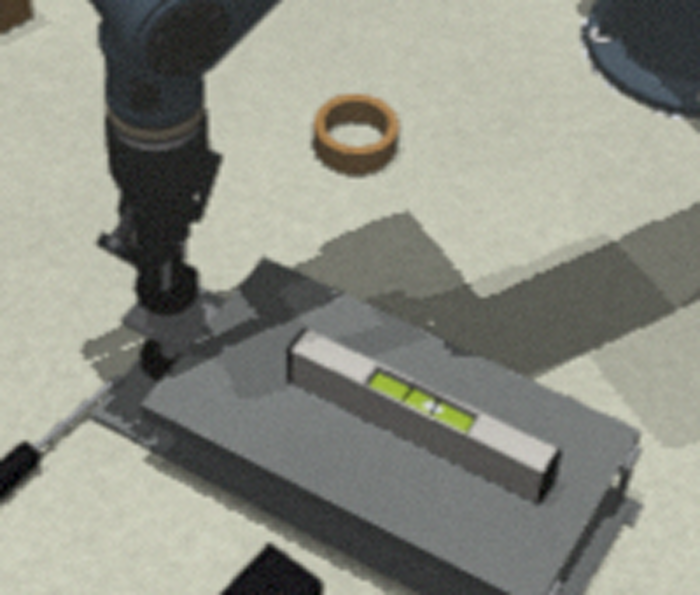

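```bash
python3 -m crank '[0,0,0,1,-0.1, 0,0,0,1,-0.25, 0,0,0,1,-0.4, 0,0,0,1,-0.55, 0,0,0,1,-0.7, 0,0,0,1,-0.8, 0,0,0,1,-0.8, 0,0,0,1,-0.8]'
python3 -m crank '[0,0,0,0,0, 0,0,0,0,0, 0,0,0,0,0, 0,0,0,0,0, 0,0,0,0,0, 0,0,0,0,0, 0,0,0,0,0, 0,0,0,0,0]'
cat > strip.py <<'E'
from g import *
import sys
n=sys.argv[1]
c=np.array([.5905,.1415]) if len(sys.argv)<3 else np.array(eval(sys.argv[2])); yaw=1.772
def strip(s,zt=.118):
    ax=np.array([np.cos(yaw),np.sin(yaw)]); ay=np.array([-ax[1],ax[0]]); Rm=rot(s);o=np.array(s['origin'])
    src=[];dst=[]
    for a,b in[(-.12,-.03),(.12,-.03),(.12,.03),(-.12,.03)]:
        p=Rm.T@(np.r_[c+a*ax+b*ay,zt]-o); src.append([s['fx']*p[0]/p[2]+s['cx'],s['fy']*p[1]/p[2]+s['cy']]); dst.append([(a+.12)/.24*792,(.03-b)/.06*198])
    return cv2.warpPerspective(s['img'][:,:,::-1].copy(),cv2.getPerspectiveTransform(np.float32(src),np.float32(dst)),(792,198),flags=cv2.INTER_CUBIC)
a=strip(snap('scene','s'+n)); b=strip(snap('top','t'+n))
cv2.imwrite(f'pics/st{n}.png',np.vstack([a,b]))
st=manip.sense();M=R.from_quat(st['tool_rot']).as_matrix();y=M[:,1];print(st['tcp_pos'],np.arctan2(y[1],y[0]),st['force'],st['ft_torque'],st['finger_gap'],st['q'][5])
E
python3 strip.py 6
```

```text
t: 11.08
tcp_pos: [0.6387, -0.0841, 0.1401]
tool_rot: [0.632, 0.318, -0.631, 0.318]
force: [0.3, 1.7, 3.9]
finger_gap: 0.138
t: 12.08
tcp_pos: [0.6387, -0.0841, 0.1401]
tool_rot: [0.632, 0.318, -0.631, 0.318]
force: [0.2, 2.0, 5.1]
finger_gap: 0.133
[ 0.63868576 -0.08410664  0.14007442] -0.6383226985819148 [-0.24871162  1.16621763  5.5216982 ] [ 0.23923362  0.04356704 -0.04698075] 0.1326130034733248 0.33379410267783394
```

View pics/st6.png

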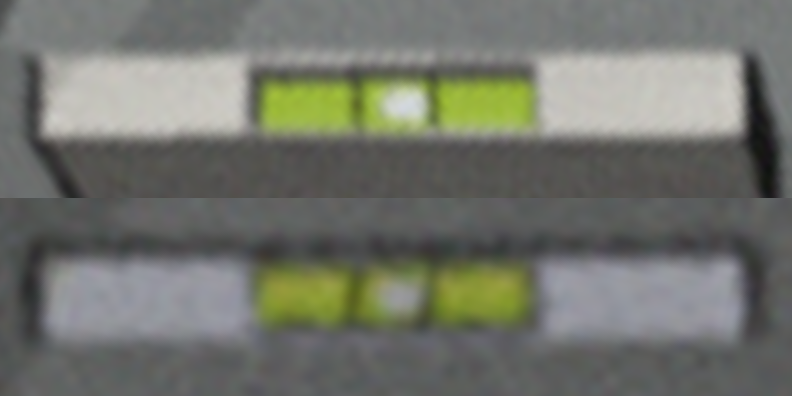

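```bash
python3 -m crank '[0,0,0,0,-0.1, 0,0,0,0,-0.2, 0,0,0,0,-0.32, 0,0,0,0,-0.32, 0,0,0,0,-0.32, 0,0,0,0,-0.32, 0,0,0,0,-0.32, 0,0,0,0,-0.32, 0,0,0,0,-0.32, 0,0,0,0,-0.32]'
python3 -m crank '[0,0,0,0,0, 0,0,0,0,0, 0,0,0,0,0, 0,0,0,0,0]'
python3 strip.py 7
```

```text
t: 13.42
tcp_pos: [0.6386, -0.084, 0.1401]
tool_rot: [0.675, 0.213, -0.674, 0.213]
force: [0.1, 2.6, 5.8]
finger_gap: 0.129
t: 13.92
tcp_pos: [0.6386, -0.084, 0.1401]
tool_rot: [0.675, 0.213, -0.674, 0.213]
force: [1.1, 1.7, 6.8]
finger_gap: 0.13
[ 0.63862015 -0.08406163  0.14007334] -0.9585013212671999 [-0.32961635  2.19116845  5.73710834] [ 0.26704043  0.08171591 -0.10716696] 0.13261478035441185 0.6538906732122183
```

View pics/st7.png

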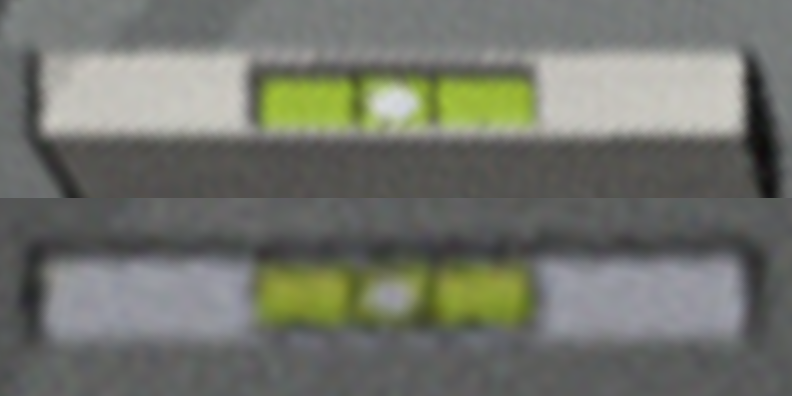

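```bash
python3 -m crank '[0.3,0,0,0,0, 0.45,0,0,0,0, 0.45,0,0,0,0, 0.45,0,0,40,0, 0.45,0,0,90,0, 0.45,0,0,120,0, 0.45,0,0,120,0, 0.45,0,0,120,0, 0.45,0,0,120,0, 0.45,0,0,120,0]'
python3 strip.py 8
```

```text
t: 15.28
tcp_pos: [0.6377, -0.084, 0.2578]
tool_rot: [-0.673, -0.213, 0.675, -0.212]
force: [0.2, -0.5, 0.3]
finger_gap: 0.449
[ 0.63795132 -0.08408377  0.25838556] -0.9589946326907478 [-0.59171033 -0.31482027  0.16723794] [ 0.01171427 -0.02621933  0.01648102] 0.452031608997021 0.654585679004812
```

View pics/st8.png

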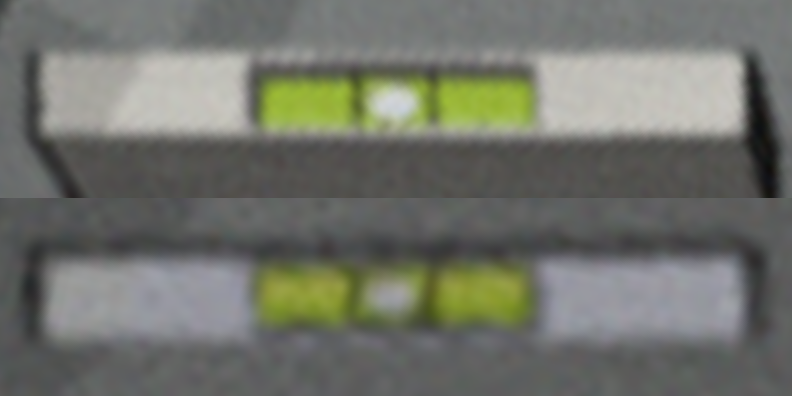

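```bash
python3 -m crank '[0,-10,45,0,-0.1, 0,-20,95,0,-0.2, 0,-30,145,0,-0.3, 0,-40,195,0,-0.41, 0,-47,225,0,-0.41, 0,-47,225,-40,-0.41, 0,-47,225,-80,-0.41, 0,-47,225,-92,-0.41, 0,-47,225,-92,-0.41, 0,-47,225,-92,-0.41]' 40
python3 strip.py 9
python3 - <<'E'
import cv2
b=cv2.imread('pics/s9.png')[100:320,220:460]
cv2.imwrite('pics/9.png',cv2.resize(b,None,fx=2.7,fy=2.7,interpolation=2))
E
```

```text
t: 16.62
tcp_pos: [0.5925, 0.1407, 0.1688]
tool_rot: [0.705, 0.071, -0.702, 0.071]
force: [0.3, 0.4, 0.4]
finger_gap: 0.0
[0.59235491 0.14074849 0.16894826] -1.3692069683348034 [0.31127911 0.13837012 0.25304788] [0.02038794 0.00578921 0.02399904] -0.00016588939704337955 1.4191998927916838
```

View pics/9.png

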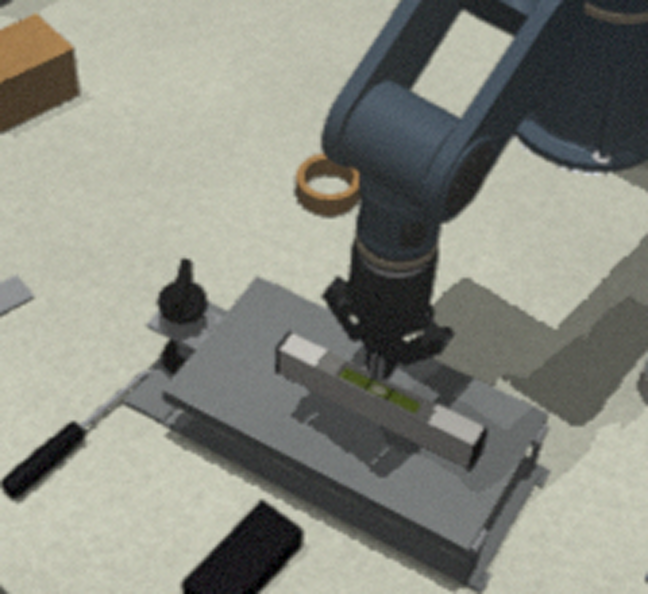

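```bash
python3 -m crank '[0,-2,0,-8,0, 0,-2,0,-16,0, 0,-2,0,-20,0, 0,-2,0,-20,0]'; python3 -m crank '[0,0,0,-1,0, 0,0,0,-2,0, 0,0,0,-2,0]'; python3 -m crank '[0,0,0,-1,0, 0,0,0,-1,0]'
```

```text
t: 17.23
tcp_pos: [0.5889, 0.1408, 0.1467]
tool_rot: [-0.703, -0.071, 0.704, -0.071]
force: [1.8, -0.7, -0.2]
finger_gap: 0.004
t: 17.6
tcp_pos: [0.5893, 0.1409, 0.1454]
tool_rot: [0.704, 0.071, -0.703, 0.071]
force: [-0.1, 1.0, -0.0]
finger_gap: 0.0
t: 17.85
tcp_pos: [0.5893, 0.1409, 0.1453]
tool_rot: [0.704, 0.071, -0.703, 0.071]
force: [-1.4, -0.5, 4.6]
finger_gap: -0.003
```

```bash
python3 -m crank '[0,0,0,-1,0, 0,0,0,-2,0, 0,0,0,-2,0, 0,0,0,-2,0]'
```

```text
t: 18.35
tcp_pos: [0.5894, 0.1409, 0.1452]
tool_rot: [0.704, 0.071, -0.703, 0.071]
force: [-4.7, -1.4, 15.7]
finger_gap: 0.002
```

```bash
python3 -m crank '[0,0,0,0,0, 0,0,0,0,0, 0,0,0,0,0, 0,0,0,0,0, 0,0,0,0,0, 0,0,0,0,0, 0,0,0,0,0, 0,0,0,0,0, 0,0,0,0,0, 0,0,0,0,0]'; python3 strip.py 10
python3 - <<'E'
import cv2,numpy as np
b=cv2.imread('pics/s10.png')[100:320,220:460]
a=cv2.imread('pics/st10.png'); b=cv2.resize(b,(436,400),interpolation=2)
cv2.imwrite('pics/10.png',np.vstack([a[:198],cv2.copyMakeBorder(b,0,0,0,792-436,0)]))
E
```

```text
t: 19.6
tcp_pos: [0.5894, 0.1409, 0.1452]
tool_rot: [0.704, 0.071, -0.703, 0.071]
force: [-4.5, 0.3, 15.5]
finger_gap: 0.006
[0.5893527  0.14087814 0.14519176] -1.3686908124559034 [-3.9642378  -1.37933631 15.72231283] [-0.06904219  0.71955486 -0.02998496] -0.003552569902913434 1.4194019879812143
```

View pics/10.png

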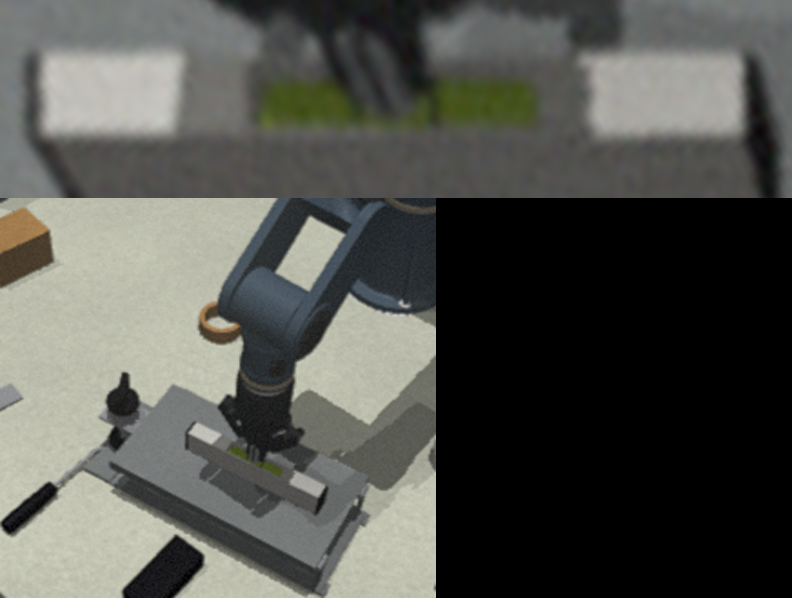

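Run:
```python
from g import *
c=np.array([.5905,.1415]);ax=np.array([np.cos(1.772),np.sin(1.772)])
for n in('s4','s8','s10'):
    C=cloud(dict(np.load(n+'.npz'))).reshape(-1,3); r=(C[:,:2]-c); a=r@ax; b=r@np.array([-ax[1],ax[0]])
    z=C[:,2]
    m=(np.abs(b)<.08)&(np.abs(a+.02)<.15)&(z>.06)&(z<.09)&(np.abs(b)>.03)&(b*0==0)
    k=np.polyfit(a[m],z[m],1); 
    t=(np.abs(b)<.009)&(np.abs(a)<.1)&(np.abs(a)>.065)&(z>.1)&(z<.13)
    print(n,'shelf slope',k[0].round(4),m.sum(),'level top slope',np.polyfit(a[t],z[t],1)[0].round(4),t.sum())
```

```text
s4 shelf slope 0.0125 3121 level top slope 0.0115 152
s8 shelf slope -0.001 3151 level top slope -0.0073 151
s10 shelf slope -0.0016 2800 level top slope 0.0006 155
```

```bash
python3 -c "
from station import workorder,manip
s=manip.sense();print(s['t'],s['force']);print(workorder.sign_off())"
```

```text
19.7 [-3.9642378  -1.37933631 15.72231283]
the job is handed in; nothing more can be done
None
```

I handed the job in at about 19.7 s. The spirit level is on the shelf, the bubble was centred, and the arm is still pressing down on the level. No verdict was reported.

- **Placing:** I gripped the level at its middle and set it along the shelf about 25 mm toward the hinge end. I then let go of it.
- **Levelling:** I turned the wing knob about 1.12 rad clockwise, let go and backed off. With nothing touching the level, the picture showed the bubble in the middle between the lines, to within about 1 mm.
- **Pressing:** The closed fingertips press on the top of the level with about 15.7 N, and that held steady for over a second before hand-in. There is also about 4 N of sideways force, and the level has not visibly moved.

**Last checks:**
- **Bubble:** While pressing, the fingers hide the bubble, so I could not see it directly at the end. Instead I compared the shelf slope in the depth images: −0.0010 rad before pressing and −0.0016 rad during.
- **Disagreement:** The slope measured on the level's own top gave −0.007 rad before pressing and +0.001 rad during. I put that down to having few points and noisy depth, because the bubble itself was centred in the "before" picture.
- **Other things on the bench:** I saw no bystander moved in the views I took, but I did not measure their positions.

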